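Clear the medicine table: keep the full carton, push the empties into the waste carton

TASK

Of the three identical closed medicine cartons on the table one is still full and two are empty, and only their weight tells them apart. Find the full one and set it down flat, without dropping it, in the clear end of the blue stock bin; push the two empty ones off the table edge opposite the robot, sliding them over the edge rather than lifting them across, so that they fall into the open waste carton below. Leave the two jars where they stand.

Things in the scene. Friction and masses are not known exactly. Their poses are not given: they have to be found in the camera images.
- carton_a_mid (a point): Exact centre of one of three identical sealed white card cartons with green and blue bands: rigid, 130 x 60 x 60 mm, lying flat on a thin grey mat; x along its 130 mm length, z up. One is full (0.30 to 0.46 kg), two are empty (about 0.07 kg); which one changes each time and shows only in the weight. May be gripped across the 60 mm width from above, at 20 N.
- carton_b_mid (a point): Exact centre of one of three identical sealed white card cartons with green and blue bands: rigid, 130 x 60 x 60 mm, lying flat on a thin grey mat; x along its 130 mm length, z up. One is full (0.30 to 0.46 kg), two are empty (about 0.07 kg); which one changes each time and shows only in the weight. May be gripped across the 60 mm width from above, at 20 N.
- carton_c_mid (a point): Exact centre of one of three identical sealed white card cartons with green and blue bands: rigid, 130 x 60 x 60 mm, lying flat on a thin grey mat; x along its 130 mm length, z up. One is full (0.30 to 0.46 kg), two are empty (about 0.07 kg); which one changes each time and shows only in the weight. May be gripped across the 60 mm width from above, at 20 N.
- carton_a: The same carton whose centre is given by carton_a_mid; origin at the centre of its underside, same axes.
- carton_b: The same carton whose centre is given by carton_b_mid; origin at the centre of its underside, same axes.
- carton_c: The same carton whose centre is given by carton_c_mid; origin at the centre of its underside, same axes.
- stock_space (a point): Centre of the clear floor of the blue stock bin, 4 mm above the table; x points to the bin's far end (away from the robot), z up. The clear floor reaches 100 mm to either side along x and 91 mm along y, between walls 4 mm thick whose rims are 66 mm above it; beyond it at +x fixed coloured packs stand, 78 mm high.
- stock_bin: The blue open plastic stock bin, fixed, 300 x 190 x 70 mm (314 x 204 over its lip); origin at the centre of its underside, x along its length; stock_space lies 43 mm nearer the robot. It stands on the left or the right side of the table; a fixed grey bin of the same size full of bottles (107 mm high) stands on the other side.
- waste_rim (a point): Middle of the rim of the near wall of the fixed, open brown cardboard waste carton, 45 mm below the table top, a little under the table; x away from the robot. The mouth reaches from here 380 mm along x and 190 mm to either side along y; 139 mm deep. Its place along the edge changes. The table edge is straight, parallel to world y, at world x = 0.65.
- jar_white: Bystander: loose white jar with blue lid, 44 mm diameter, 85 mm high, near the table edge, about 230 mm left or right of the middle; origin at the centre of its underside.
- jar_amber: Bystander: loose amber jar with white lid, 44 mm diameter, 75 mm high, near the table edge, on the other side from the white jar; origin at the centre of its underside.
Mind the look-alikes: they are no part of the job. What is shaped like the carton_a but orange or yellow is not meant.

How it is judged:
By the outcome, as a careful person would: the job done as asked, in the order asked, and still so for the second after the job is handed in, with the robot touching nothing.
It also fails if it takes over 72 s, if anything falls off the work surface, if the arm or the gripper's body presses on something with over 40 N, if the wrist force passes 120 N, or if a joint passes its speed limit or range.

ROBOT

A 7-joint arm with a two-finger parallel gripper is mounted at the origin on the work surface. World frame = base frame: x ahead of the robot, y to its left, z up, the work surface at z = 0. Lengths are in m, angles in rad, forces in N, time in s.
With the tool pointing down it reaches from about 0.4 to 0.85 m from the base axis. Payload 4.5 kg.
Tool frame: the origin (TCP) lies at the very end of the fingers, on their centre line; the grasp point (between the pads) lies 19 mm behind it; z points along the fingers, x is the direction in which the jaws open and shut, and the axes are right-handed (so a half turn about z gives the same grasp; the last joint's range is limited). The gripper opens to 88 mm and grips with 3 to 60 N. Pads are 18 mm wide; open, the fingers measure 123 mm over their backs; the gripper's body (75 mm by 187 mm) begins 45 mm behind the grasp point.
Start: joints at [-1.087, 0.689, -0.195, 1.565, 0.157, 0.902, -0.215], TCP at [0.272, 0.563, 0.239] pointing down, gripper open.
Joint ranges: [-3.01, 3.01], [-0.46, 2.08], [-1.47, 1.51], [0.13, 2.56], [-1, 4.14], [0.04, 2.09], [-2.66, 2.66]. Speed limits (rad/s): [2.57, 2.57, 3.14, 3.14, 3.14, 3.14, 3.14].

INTERFACE

Orientations are given as a unit quaternion [x, y, z, w].
In Python, from plant import * gives the robot as it stands.
- The arm moves only by the tool apply_moves, never from a script. Its argument "series" is a list of rows, each an object of numbers: "x", "y", "z": the shift along the tool's x, y, z in units of 80 cm (1.0 is 80 cm); "wx", "wy", "wz": the turn, a rotation vector about the tool's x, y, z in units of pi rad (1.0 is pi rad); "fingers": the opening, from -1 (shut) to 1 (fully open), so that 0 is half open. In form: [{"x": .., "y": .., "z": .., "wx": .., "wy": .., "wz": .., "fingers": ..}, ...]. A call has 1 to 8 rows; each row shifts and turns the pose as measured when the row begins, along the tool's axes as they then stand; what a row does not reach is not made up. A row lasts 1/8 s, in which the tool goes at most 62.5 mm and 10.7 degrees, less where a joint would pass 70% of its speed; a pose out of reach is approached as far as the arm can. A call with a number of a shift or a turn outside -1 to 1 is refused whole. A call with a gripper value outside its range is refused whole. The fingers move at their own pace and stop on an object; "force" is the grip in N (left out, the last holds). Time passes only in rows, so rows that do not move let the fingers close. It gives the time, the measured TCP pose, the force and the opening at its end, in the units of the state.
- get_state(): the state, without advancing time (a new reading comes with each control period).
- snapshot(name): name is "scene" or "top"; returns (picture, depth): 400x640x3 uint8, red, green, blue; 400x640 float32, m along the optical axis (not along the pixel's ray), 0 where there is no reading.
- camera_model(name): a dict with "camera_matrix" (3x3 intrinsics, pixels), "world_from_camera" (4x4, takes a point from camera to world coordinates). Camera axes: x right, y up, looking along -z (the intrinsics and any distortion apply to the point x, -y, -z); pixel columns grow to the right and rows downward; lengths in m; the calibration is good to about 2 mm. A picture is of the moment at which its call begins. camera_model takes no time and is no camera call.
- finish_job(): hands the job in, once; it reports no verdict.
The state is a dict: "clock": time; "q": joint angles; "qd": joint speeds; "joint_torque": joint torques, N m; "tool_pos": TCP position; "eef_rot": TCP orientation; "contact_force": force on the tool from outside, world axes, zero at the start; "moment": the same for the moment, N m; "opening": opening from 0.0 (shut) to 1.0 (fully open).
Only numpy, scipy, OpenCV 4.12 (cv2) and the standard library are available. Lean on these libraries where they do the work, as an engineer would, in place of code of your own. Each camera call takes 0.05 s, during which the arm holds its last target. There are 200 camera calls.

## Working session

There is one attempt and no reset: what is moved stays moved. The work goes in short steps, Python scripts to look and compute and a tool call to move; the robot and the scene stay as the last step left them, time stands still between calls to the robot, and variables do not carry over. Pictures are saved under pics/ and viewed, about 8 in all and at most 12, crops included, and the job is handed in when it is done.

Besides the shell and the picture viewer there is one more tool, called after "Call:" as name([rows], argument=value, ...), one row to a line, values as JSON. apply_moves: Moves the arm, as the interface text tells. Its arguments: {"type":"object","properties":{"series":{"type":"array","items":{"type":"object","properties":{"x":{"type":"number"},"y":{"type":"number"},"z":{"type":"number"},"wx":{"type":"number"},"wy":{"type":"number"},"wz":{"type":"number"},"fingers":{"type":"number"}}}},"force":{"type":"number"}},"required":["series"]}

```bash
mkdir -p pics; cat > h.py <<'E'
from plant import *
import numpy as np, cv2
def snap(n,f):
    p,d=snapshot(n); cv2.imwrite(f'pics/{f}.png',p[:,:,::-1]); np.savez(f'pics/{f}.npz',p=p,d=d); return p,d
def cloud(n,d):
    m=camera_model(n);K=np.array(m['camera_matrix']);T=np.array(m['world_from_camera'])
    v,u=np.mgrid[:d.shape[0],:d.shape[1]]
    P=np.stack([(u-K[0,2])/K[0,0]*d,-(v-K[1,2])/K[1,1]*d,-d],-1)
    return P@T[:3,:3].T+T[:3,3]
E
python3 - <<'E'
from h import *
s=get_state();print({k:np.round(v,3) for k,v in s.items()})
for n in('scene','top'):
    m=camera_model(n);print(n,{k:np.round(v,3).tolist() if not isinstance(v,str) else v for k,v in m.items()})
    snap(n,n+'0')
a=cv2.imread('pics/top0.png');cv2.imwrite('pics/v1.png',a)
E
```

```text
{'clock': np.float64(0.0), 'q': array([-1.087,  0.69 , -0.194,  1.566,  0.157,  0.903, -0.215]), 'qd': array([-0.001,  0.002,  0.001,  0.001, -0.001, -0.   , -0.001]), 'joint_torque': array([-2.0000e-03, -5.2754e+01, -1.2680e+00, -1.5344e+01, -5.3000e-02,
        6.0000e-03,  0.0000e+00]), 'tool_pos': array([0.272, 0.562, 0.238]), 'eef_rot': array([ 0.847,  0.532, -0.001,  0.001]), 'contact_force': array([0.176, 1.453, 0.442]), 'moment': array([-0.021,  0.019, -0.003]), 'opening': np.float64(1.001)}
scene {'camera_matrix': [[362.185, 0.0, 319.363], [0.0, 362.185, 197.421], [0.0, 0.0, 1.0]], 'world_from_camera': [[0.677, -0.494, 0.546, 0.949], [0.736, 0.452, -0.504, -0.519], [0.002, 0.743, 0.669, 0.707], [0.0, 0.0, 0.0, 1.0]]}
top {'camera_matrix': [[433.932, 0.0, 322.841], [0.0, 433.932, 200.931], [0.0, 0.0, 1.0]], 'world_from_camera': [[0.022, 0.997, -0.08, 0.321], [-0.999, 0.024, 0.026, 0.006], [0.028, 0.079, 0.996, 1.068], [0.0, 0.0, 0.0, 1.0]]}
```

View pics/top0.png

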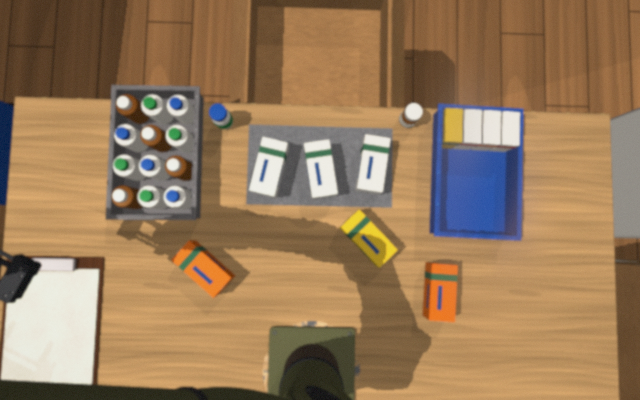

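View pics/scene0.png

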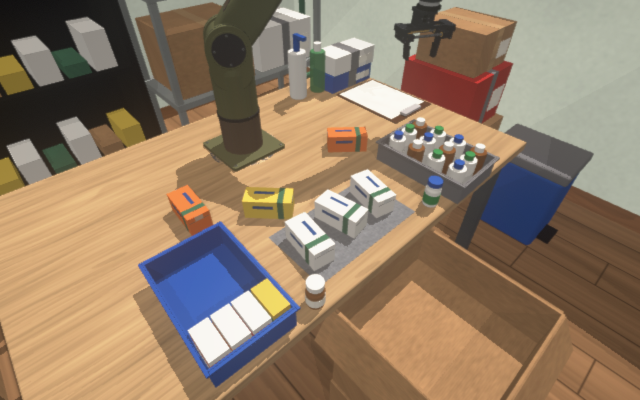

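The top view shows three white cartons at (268,167), (320,168) and (374,163). The look-alikes to ignore are orange at (203,268) and (441,291), yellow at (369,238), and the white packs at (490,127) inside the bin. The clear end of the bin is at (477,190), the jars are at (220,115) and (412,114), and the waste carton mouth spans u 250 to 390.

```bash
python3 - <<'E'
from h import *
z=np.load('pics/top0.npz');p,d=z['p'],z['d'];C=cloud('top',d)
def rect(lo,hi,u0,u1,v0,v1,name):
    M=np.zeros(d.shape,bool);M[v0:v1,u0:u1]=True
    M&=(C[...,2]>lo)&(C[...,2]<hi)&(d>0)
    n,L,st,_=cv2.connectedComponentsWithStats(M.astype(np.uint8),connectivity=4)
    for i in range(1,n):
        if st[i,4]<60: continue
        q=C[L==i];r=cv2.minAreaRect((q[:,:2]*1000).astype(np.float32))
        print(name,st[i].tolist(),'z',np.round(np.median(q[:,2]),4),'c',np.round(r[0],1),'s',np.round(r[1],1),'a',round(r[2],1),'x',np.round([q[:,0].min(),q[:,0].max()],3),'y',np.round([q[:,1].min(),q[:,1].max()],3))
rect(.045,.08,245,395,120,210,'carton')
rect(.04,.12,205,235,100,130,'jarw');rect(.04,.12,395,428,100,130,'jara')
rect(.05,.1,425,530,95,245,'bin');rect(-.01,.02,430,525,135,245,'binfloor')
rect(.03,.1,150,480,210,330,'alike')
rect(-.1,-.02,230,410,0,120,'waste')
print(C[155:165,295,2],C[150,430:440,2])
c=cv2.resize(cv2.imread('pics/top0.png')[95:245,200:530],None,fx=2.4,fy=2.4,interpolation=cv2.INTER_CUBIC);cv2.imwrite('pics/crop1.png',c)
E
```

```text
carton [356, 134, 34, 58, 1446] z 0.0596 c [ 496.3 -136.1] s [ 61.3 131.8] a 82.5 x [0.429 0.564] y [-0.174 -0.098]
carton [249, 136, 38, 60, 1463] z 0.0593 c [482.3 111.1] s [ 61.1 131.3] a 78.1 x [0.413 0.552] y [0.07  0.153]
carton [304, 139, 33, 59, 1427] z 0.0594 c [480.4 -11.3] s [131.1  60.7] a 9.8 x [0.411 0.549] y [-0.05   0.028]
jarw [209, 103, 22, 23, 363] z 0.0826 c [599.6 228.8] s [40.8 41. ] a 62.9 x [0.58  0.621] y [0.206 0.247]
jara [402, 103, 20, 21, 316] z 0.0735 c [ 617.2 -226.1] s [40.  39.6] a 0.8 x [0.597 0.637] y [-0.246 -0.206]
bin [433, 103, 90, 137, 5078] z 0.0739 c [ 481.5 -383.5] s [206.4 314.1] a 88.2 x [0.323 0.641] y [-0.49  -0.276]
binfloor [430, 135, 95, 110, 1249] z 0.0002 c [ 446.8 -406.3] s [242.5 283.8] a 89.2 x [0.307 0.587] y [-0.529 -0.283]
binfloor [439, 146, 70, 89, 5706] z 0.0041 c [ 443.  -392.5] s [166.8 212.2] a 88.3 x [0.335 0.551] y [-0.478 -0.308]
alike [150, 210, 48, 10, 260] z 0.0688 c [363.2 323.3] s [ 22.9 103. ] a 1.4 x [0.351 0.376] y [0.272 0.374]
alike [340, 210, 58, 57, 1505] z 0.0596 c [ 319.  -127.5] s [131.7  60.8] a 44.5 x
[... 172 characters left out ...]
1671] z 0.059 c [241.5 257.2] s [131.7  62.8] a 50.4 x [0.177 0.305] y [0.188 0.324]
alike [425, 262, 32, 60, 1679] z 0.0596 c [ 198.2 -300.5] s [ 62.  130.6] a 87.1 x [0.132 0.264] y [-0.334 -0.267]
waste [233, 0, 20, 103, 1625] z -0.063 c [816.2 205.6] s [ 45.8 305.6] a 90.0 x [0.663 0.969] y [0.183 0.228]
waste [383, 0, 18, 107, 1676] z -0.0629 c [ 824.6 -206.9] s [320.5  47. ] a 0.1 x [0.664 0.985] y [-0.23  -0.183]
[ 1.51769875e-03 -1.33593244e-03  3.22773201e-03  1.06782670e+00
  1.70888336e-03 -3.55341752e-03 -3.02494293e-03 -1.49428943e-03
  2.77126741e-04 -1.21759804e-03] [0.00075999 0.00266018 0.00906754 0.01709995 0.02412503 0.03486539
 0.06845718 0.07221196 0.0712639  0.07075479]
```

View pics/crop1.png

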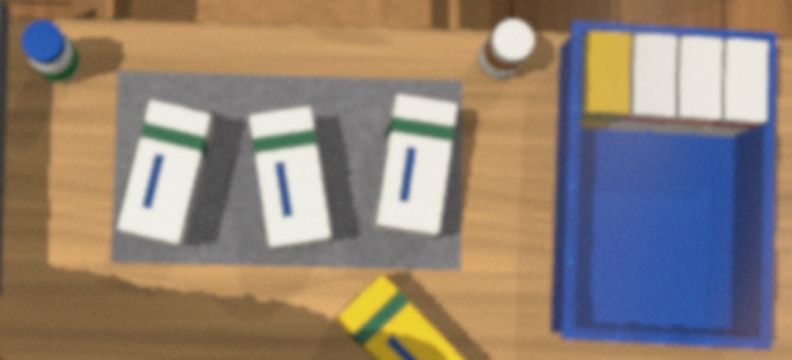

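```bash
cat > plan.py <<'E'
import sys,json
from h import *
from scipy.spatial.transform import Rotation as R
# usage: plan.py step "x y z jawdeg" ...   -> rows in tool axes/units, final tool pointing down
step=float(sys.argv[1]);s=get_state();p=np.array(s['tool_pos']);r=R.from_quat(s['eef_rot'])
X=r.as_matrix()[:,0];print('now',np.round(p,4),'jaw',np.round(np.degrees(np.arctan2(X[1],X[0])),2),'q',np.round(s['q'],2),'F',np.round(s['contact_force'],2),'op',round(float(s['opening']),3),'t',round(float(s['clock']),2))
for w in sys.argv[2:]:
    x,y,z,a=map(float,w.split());a=np.radians(a)
    rt=R.from_matrix(np.array([[np.cos(a),np.sin(a),0],[np.sin(a),-np.cos(a),0],[0,0,-1]]))
    t=np.array([x,y,z]);rv=(r.inv()*rt).as_rotvec()
    n=max(1,int(np.ceil(np.linalg.norm(t-p)/step)),int(np.ceil(np.degrees(np.linalg.norm(rv))/9.5)))
    p0=p
    for i in range(n):
        dl=r.inv().apply((t-p0)/n)/.8;k=rv/n/np.pi
        print('  ',dict(zip(['x','y','z','wx','wy','wz'],np.round([*dl,*k],4).tolist())))
        r=r*R.from_rotvec(rv/n)
    p=t;print(' --',w)
E
python3 plan.py .055 "0.482 0.111 0.2 78.1"
```

```text
now [0.2715 0.5623 0.238 ] jaw 64.24 q [-1.09  0.69 -0.19  1.57  0.16  0.9  -0.22] F [-0.59 -0.67 -0.19] op 0.998 t 0.1
   {'x': -0.0394, 'y': 0.0482, 'z': 0.0048, 'wx': -0.0, 'wy': 0.0001, 'wz': -0.0077}
   {'x': -0.0405, 'y': 0.0473, 'z': 0.0048, 'wx': -0.0, 'wy': 0.0001, 'wz': -0.0077}
   {'x': -0.0417, 'y': 0.0463, 'z': 0.0048, 'wx': -0.0, 'wy': 0.0001, 'wz': -0.0077}
   {'x': -0.0428, 'y': 0.0452, 'z': 0.0048, 'wx': -0.0, 'wy': 0.0001, 'wz': -0.0077}
   {'x': -0.0438, 'y': 0.0442, 'z': 0.0048, 'wx': -0.0, 'wy': 0.0001, 'wz': -0.0077}
   {'x': -0.0449, 'y': 0.0431, 'z': 0.0048, 'wx': -0.0, 'wy': 0.0001, 'wz': -0.0077}
   {'x': -0.0459, 'y': 0.042, 'z': 0.0048, 'wx': -0.0, 'wy': 0.0001, 'wz': -0.0077}
   {'x': -0.0469, 'y': 0.0409, 'z': 0.0048, 'wx': -0.0, 'wy': 0.0001, 'wz': -0.0077}
   {'x': -0.0479, 'y': 0.0397, 'z': 0.0048, 'wx': -0.0, 'wy': 0.0001, 'wz': -0.0077}
   {'x': -0.0489, 'y': 0.0386, 'z': 0.0048, 'wx': -0.0, 'wy': 0.0001, 'wz': -0.0077}
 -- 0.482 0.111 0.2 78.1
```

Call:
apply_moves([
  {"x": -0.039, "y": 0.048, "z": 0.005, "wz": -0.008, "fingers": 1},
  {"x": -0.041, "y": 0.047, "z": 0.005, "wz": -0.008, "fingers": 1},
  {"x": -0.042, "y": 0.046, "z": 0.005, "wz": -0.008, "fingers": 1},
  {"x": -0.043, "y": 0.045, "z": 0.005, "wz": -0.008, "fingers": 1},
  {"x": -0.044, "y": 0.044, "z": 0.005, "wz": -0.008, "fingers": 1},
  {"x": -0.045, "y": 0.043, "z": 0.005, "wz": -0.008, "fingers": 1},
  {"x": -0.046, "y": 0.042, "z": 0.005, "wz": -0.008, "fingers": 1},
  {"x": -0.047, "y": 0.041, "z": 0.005, "wz": -0.008, "fingers": 1},
])

```text
schema error: expected keys x, y, z, wx, wy, wz, fingers
```

```bash
python3 plan.py .055 "0.482 0.111 0.12 78.1" "0.482 0.111 0.03 78.1"
```

```text
now [0.2715 0.5623 0.238 ] jaw 64.24 q [-1.09  0.69 -0.19  1.57  0.16  0.9  -0.22] F [-0.59 -0.67 -0.19] op 0.998 t 0.1
   {'x': -0.0393, 'y': 0.0482, 'z': 0.0148, 'wx': -0.0, 'wy': 0.0001, 'wz': -0.0077}
   {'x': -0.0405, 'y': 0.0472, 'z': 0.0148, 'wx': -0.0, 'wy': 0.0001, 'wz': -0.0077}
   {'x': -0.0416, 'y': 0.0463, 'z': 0.0148, 'wx': -0.0, 'wy': 0.0001, 'wz': -0.0077}
   {'x': -0.0427, 'y': 0.0452, 'z': 0.0148, 'wx': -0.0, 'wy': 0.0001, 'wz': -0.0077}
   {'x': -0.0438, 'y': 0.0442, 'z': 0.0148, 'wx': -0.0, 'wy': 0.0001, 'wz': -0.0077}
   {'x': -0.0449, 'y': 0.0431, 'z': 0.0148, 'wx': -0.0, 'wy': 0.0001, 'wz': -0.0077}
   {'x': -0.0459, 'y': 0.042, 'z': 0.0148, 'wx': -0.0, 'wy': 0.0001, 'wz': -0.0077}
   {'x': -0.0469, 'y': 0.0409, 'z': 0.0148, 'wx': -0.0, 'wy': 0.0001, 'wz': -0.0077}
   {'x': -0.0479, 'y': 0.0397, 'z': 0.0148, 'wx': -0.0, 'wy': 0.0001, 'wz': -0.0077}
   {'x': -0.0489, 'y': 0.0386, 'z': 0.0148, 'wx': -0.0, 'wy': 0.0001, 'wz': -0.0077}
 -- 0.482 0.111 0.12 78.1
   {'x': 0.0, 'y': 0.0, 'z': 0.0562, 'wx': -0.0, 'wy': 0.0, 'wz': 0.0}
   {'x': 0.0, 'y': 0.0, 'z': 0.0562, 'wx': -0.0, 'wy': 0.0, 'wz': 0.0}
 -- 0.482 0.111 0.03 78.1
```

All keys are needed in each row.

Call:
apply_moves([
  {"x": -0.039, "y": 0.048, "z": 0.005, "wx": 0, "wy": 0, "wz": -0.008, "fingers": 1},
  {"x": -0.041, "y": 0.047, "z": 0.005, "wx": 0, "wy": 0, "wz": -0.008, "fingers": 1},
  {"x": -0.042, "y": 0.046, "z": 0.005, "wx": 0, "wy": 0, "wz": -0.008, "fingers": 1},
  {"x": -0.043, "y": 0.045, "z": 0.005, "wx": 0, "wy": 0, "wz": -0.008, "fingers": 1},
  {"x": -0.044, "y": 0.044, "z": 0.005, "wx": 0, "wy": 0, "wz": -0.008, "fingers": 1},
  {"x": -0.045, "y": 0.043, "z": 0.005, "wx": 0, "wy": 0, "wz": -0.008, "fingers": 1},
  {"x": -0.046, "y": 0.042, "z": 0.005, "wx": 0, "wy": 0, "wz": -0.008, "fingers": 1},
  {"x": -0.047, "y": 0.041, "z": 0.005, "wx": 0, "wy": 0, "wz": -0.008, "fingers": 1},
])

```text
clock: 1.1
tool_pos: [0.4434, 0.1953, 0.2024]
eef_rot: [0.784, 0.62, -0.002, -0.001]
contact_force: [0.8, 0.6, -1.2]
opening: 0.999
```

```bash
python3 plan.py .055 "0.482 0.111 0.12 78.1" "0.482 0.111 0.03 78.1"
```

```text
now [0.4434 0.1953 0.2024] jaw 76.66 q [-0.32  0.58 -0.3   2.01  0.29  0.6   0.52] F [ 0.84  0.62 -1.23] op 0.999 t 1.1
   {'x': -0.0304, 'y': 0.0239, 'z': 0.0343, 'wx': -0.0004, 'wy': 0.0001, 'wz': -0.0027}
   {'x': -0.0306, 'y': 0.0236, 'z': 0.0343, 'wx': -0.0004, 'wy': 0.0001, 'wz': -0.0027}
   {'x': -0.0309, 'y': 0.0233, 'z': 0.0343, 'wx': -0.0004, 'wy': 0.0001, 'wz': -0.0027}
 -- 0.482 0.111 0.12 78.1
   {'x': 0.0, 'y': 0.0, 'z': 0.0562, 'wx': -0.0, 'wy': 0.0, 'wz': 0.0}
   {'x': 0.0, 'y': 0.0, 'z': 0.0562, 'wx': -0.0, 'wy': 0.0, 'wz': 0.0}
 -- 0.482 0.111 0.03 78.1
```

Call:
apply_moves([
  {"x": -0.03, "y": 0.024, "z": 0.034, "wx": 0, "wy": 0, "wz": -0.003, "fingers": 1},
  {"x": -0.031, "y": 0.024, "z": 0.034, "wx": 0, "wy": 0, "wz": -0.003, "fingers": 1},
  {"x": -0.031, "y": 0.023, "z": 0.034, "wx": 0, "wy": 0, "wz": -0.002, "fingers": 1},
  {"x": 0, "y": 0, "z": 0, "wx": 0, "wy": 0, "wz": 0, "fingers": 1},
])

```text
clock: 1.6
tool_pos: [0.4848, 0.1029, 0.1178]
eef_rot: [0.779, 0.627, -0.002, -0.0]
contact_force: [-0.7, 0.2, 0.3]
opening: 1.003
```

```bash
cat > force.py <<'E'
from h import *
F=[];T=[]
for i in range(6):
    snapshot('top');s=get_state();F.append([*s['contact_force'],*s['moment']]);T.append(s['joint_torque'])
print('F',np.round(np.mean(F,0),2),'sd',np.round(np.std(F,0),2)[:3],'tau',np.round(np.mean(T,0),2),'t',round(float(s['clock']),2))
E
python3 force.py; python3 plan.py .055 "0.482 0.111 0.025 78.1"
```

```text
F [ 0.15  0.4   0.27  0.05 -0.01  0.01] sd [0.47 0.55 0.43] tau [ 7.600e-01 -4.542e+01 -1.150e+00 -7.010e+00  2.000e-02  8.000e-02
  1.000e-02] t 1.9
now [0.4855 0.1078 0.1205] jaw 78.04 q [-0.16  0.73 -0.24  2.05  0.41  0.41  0.64] F [ 0.4  -0.34  0.09] op 1.0 t 1.9
   {'x': 0.0014, 'y': -0.0027, 'z': 0.0597, 'wx': 0.0002, 'wy': -0.0004, 'wz': -0.0002}
   {'x': 0.0014, 'y': -0.0026, 'z': 0.0597, 'wx': 0.0002, 'wy': -0.0004, 'wz': -0.0002}
 -- 0.482 0.111 0.025 78.1
```

Call:
apply_moves([
  {"x": 0.0014, "y": -0.0026, "z": 0.06, "wx": 0, "wy": 0, "wz": 0, "fingers": 1},
  {"x": 0.0014, "y": -0.0026, "z": 0.06, "wx": 0, "wy": 0, "wz": 0, "fingers": 1},
  {"x": 0, "y": 0, "z": 0, "wx": 0, "wy": 0, "wz": 0, "fingers": 1},
  {"x": 0, "y": 0, "z": 0, "wx": 0, "wy": 0, "wz": 0, "fingers": -1},
  {"x": 0, "y": 0, "z": 0, "wx": 0, "wy": 0, "wz": 0, "fingers": -1},
  {"x": 0, "y": 0, "z": 0, "wx": 0, "wy": 0, "wz": 0, "fingers": -1},
  {"x": 0, "y": 0, "z": 0, "wx": 0, "wy": 0, "wz": 0, "fingers": -1},
], force=20)

```text
clock: 2.78
tool_pos: [0.4875, 0.1165, 0.0308]
eef_rot: [0.776, 0.631, 0.009, 0.002]
contact_force: [-0.2, 0.6, -0.2]
opening: 0.676
```

Call:
apply_moves([
  {"x": 0, "y": 0, "z": -0.03, "wx": 0, "wy": 0, "wz": 0, "fingers": -1},
  {"x": 0, "y": 0, "z": -0.03, "wx": 0, "wy": 0, "wz": 0, "fingers": -1},
  {"x": 0, "y": 0, "z": 0, "wx": 0, "wy": 0, "wz": 0, "fingers": -1},
  {"x": 0, "y": 0, "z": 0, "wx": 0, "wy": 0, "wz": 0, "fingers": -1},
], force=20)

```text
clock: 3.28
tool_pos: [0.4869, 0.1155, 0.0803]
eef_rot: [0.776, 0.631, 0.01, 0.002]
contact_force: [-0.6, 0.4, -0.5]
opening: 0.682
```

```bash
python3 force.py; python3 plan.py .055 "0.482 0.111 0.025 88"
```

```text
F [-0.25 -0.28 -0.73 -0.   -0.   -0.  ] sd [0.36 0.24 0.2 ] tau [ 6.000e-02 -4.795e+01 -8.500e-01 -5.330e+00 -1.000e-02 -2.000e-02
 -0.000e+00] t 3.58
now [0.4867 0.1157 0.0801] jaw 78.23 q [-0.22  0.8  -0.18  2.08  0.46  0.28  0.58] F [ 0.26 -0.29 -0.54] op 0.678 t 3.58
   {'x': -0.0039, 'y': -0.0028, 'z': 0.0343, 'wx': 0.0025, 'wy': -0.0017, 'wz': -0.0271}
   {'x': -0.0034, 'y': -0.0028, 'z': 0.0344, 'wx': 0.0025, 'wy': -0.0017, 'wz': -0.0271}
 -- 0.482 0.111 0.025 88
```

Call:
apply_moves([
  {"x": -0.006, "y": -0.003, "z": 0.02, "wx": 0.002, "wy": -0.002, "wz": -0.033, "fingers": -1},
  {"x": -0.005, "y": -0.003, "z": 0.02, "wx": 0.002, "wy": -0.002, "wz": -0.033, "fingers": -1},
  {"x": 0, "y": 0, "z": 0.018, "wx": 0, "wy": 0, "wz": 0, "fingers": -1},
  {"x": 0, "y": 0, "z": 0.004, "wx": 0, "wy": 0, "wz": 0, "fingers": -1},
  {"x": 0, "y": 0, "z": 0.001, "wx": 0, "wy": 0, "wz": 0, "fingers": -1},
  {"x": 0, "y": 0, "z": 0, "wx": 0, "wy": 0, "wz": 0, "fingers": -1},
])

```text
clock: 4.32
tool_pos: [0.4812, 0.1078, 0.0293]
eef_rot: [0.704, 0.711, 0.0, 0.003]
contact_force: [-0.9, 1.1, -1.0]
opening: 0.678
```

```bash
python3 plan.py .055 "0.482 0.105 0.030 90"
```

```text
now [0.4812 0.1078 0.0293] jaw 90.56 q [-0.24  0.9  -0.12  2.1   0.6   0.18  0.67] F [-0.87  1.09 -0.96] op 0.678 t 4.33
   {'x': -0.0036, 'y': 0.001, 'z': -0.0008, 'wx': 0.0012, 'wy': 0.0011, 'wz': 0.0031}
 -- 0.482 0.105 0.030 90
```

Call:
apply_moves([
  {"x": 0, "y": 0, "z": 0.003, "wx": 0, "wy": 0, "wz": 0, "fingers": -1},
  {"x": 0, "y": 0, "z": 0, "wx": 0, "wy": 0, "wz": 0, "fingers": -1},
  {"x": 0, "y": 0, "z": 0, "wx": 0, "wy": 0, "wz": 0, "fingers": 1},
  {"x": 0, "y": 0, "z": 0, "wx": 0, "wy": 0, "wz": 0, "fingers": 1},
  {"x": 0, "y": 0, "z": 0, "wx": 0, "wy": 0, "wz": 0, "fingers": 1},
])

```text
clock: 4.95
tool_pos: [0.4817, 0.1081, 0.0284]
eef_rot: [0.703, 0.711, 0.001, 0.003]
contact_force: [-0.8, 0.3, 0.8]
opening: 0.988
```

Call:
apply_moves([
  {"x": 0, "y": 0, "z": -0.06, "wx": 0, "wy": 0, "wz": 0, "fingers": 1},
  {"x": 0, "y": 0, "z": -0.06, "wx": 0, "wy": 0, "wz": 0, "fingers": 1},
  {"x": -0.07, "y": 0, "z": 0, "wx": 0, "wy": 0, "wz": -0.026, "fingers": 1},
  {"x": -0.07, "y": 0, "z": 0, "wx": 0, "wy": 0, "wz": -0.026, "fingers": 1},
  {"x": 0, "y": 0, "z": 0, "wx": 0, "wy": 0, "wz": 0, "fingers": 1},
])

```text
clock: 5.58
tool_pos: [0.4881, -0.006, 0.1267]
eef_rot: [0.641, 0.768, 0.0, 0.004]
contact_force: [-0.7, 1.0, 0.2]
opening: 0.999
```

```bash
python3 plan.py .055 "0.4804 -0.0113 0.025 99.8"
```

```text
now [ 0.4881 -0.006   0.1267] jaw 100.32 q [ 0.15  0.72 -0.39  2.07  0.62  0.45  1.04] F [-0.66  1.04  0.24] op 0.999 t 5.58
   {'x': -0.0021, 'y': -0.0057, 'z': 0.0635, 'wx': 0.0008, 'wy': 0.0009, 'wz': 0.0014}
   {'x': -0.0023, 'y': -0.0055, 'z': 0.0635, 'wx': 0.0008, 'wy': 0.0009, 'wz': 0.0014}
 -- 0.4804 -0.0113 0.025 99.8
```

Call:
apply_moves([
  {"x": -0.0025, "y": -0.006, "z": 0.062, "wx": 0.001, "wy": 0.001, "wz": 0.001, "fingers": 1},
  {"x": -0.0025, "y": -0.006, "z": 0.062, "wx": 0.001, "wy": 0.001, "wz": 0.001, "fingers": 1},
  {"x": 0, "y": 0, "z": 0, "wx": 0, "wy": 0, "wz": 0, "fingers": 1},
  {"x": 0, "y": 0, "z": 0, "wx": 0, "wy": 0, "wz": 0, "fingers": -1},
  {"x": 0, "y": 0, "z": 0, "wx": 0, "wy": 0, "wz": 0, "fingers": -1},
  {"x": 0, "y": 0, "z": 0, "wx": 0, "wy": 0, "wz": 0, "fingers": -1},
  {"x": 0, "y": 0, "z": 0, "wx": 0, "wy": 0, "wz": 0, "fingers": -1},
], force=20)

```text
clock: 6.45
tool_pos: [0.4848, -0.0074, 0.0304]
eef_rot: [0.643, 0.766, 0.006, 0.002]
contact_force: [-0.8, -0.3, -0.6]
opening: 0.679
```

Call:
apply_moves([
  {"x": 0, "y": 0, "z": -0.03, "wx": 0, "wy": 0, "wz": 0, "fingers": -1},
  {"x": 0, "y": 0, "z": -0.03, "wx": 0, "wy": 0, "wz": 0, "fingers": -1},
  {"x": 0, "y": 0, "z": 0, "wx": 0, "wy": 0, "wz": 0, "fingers": -1},
  {"x": 0, "y": 0, "z": 0, "wx": 0, "wy": 0, "wz": 0, "fingers": -1},
], force=20)

```text
clock: 6.95
tool_pos: [0.4845, -0.0081, 0.0802]
eef_rot: [0.643, 0.766, 0.006, 0.002]
contact_force: [0.3, -0.1, -2.2]
opening: 0.678
```

```bash
python3 force.py; python3 plan.py .055 "0.48 -0.01 0.03 90"
```

```text
F [-0.09 -0.13 -0.7   0.05  0.02 -0.  ] sd [0.78 0.29 0.58] tau [ 9.00e-02 -4.71e+01 -2.22e+00 -4.80e+00 -0.00e+00  2.00e-02 -0.00e+00] t 7.25
now [ 0.4843 -0.0078  0.08  ] jaw 99.95 q [ 0.11  0.8  -0.29  2.11  0.72  0.31  0.95] F [ 0.99 -0.16 -1.1 ] op 0.681 t 7.25
   {'x': -0.001, 'y': -0.0032, 'z': 0.0312, 'wx': 0.0017, 'wy': -0.0009, 'wz': 0.0276}
   {'x': -0.0012, 'y': -0.003, 'z': 0.0312, 'wx': 0.0017, 'wy': -0.0009, 'wz': 0.0276}
 -- 0.48 -0.01 0.03 90
```

Call:
apply_moves([
  {"x": -0.001, "y": -0.003, "z": 0.02, "wx": 0.002, "wy": 0, "wz": 0.026, "fingers": -1},
  {"x": -0.001, "y": -0.003, "z": 0.02, "wx": 0.002, "wy": 0, "wz": 0.026, "fingers": -1},
  {"x": 0, "y": 0, "z": 0.018, "wx": 0, "wy": 0, "wz": 0, "fingers": -1},
  {"x": 0, "y": 0, "z": 0.005, "wx": 0, "wy": 0, "wz": 0, "fingers": -1},
  {"x": 0, "y": 0, "z": 0.003, "wx": 0, "wy": 0, "wz": 0, "fingers": -1},
  {"x": 0, "y": 0, "z": 0.002, "wx": 0, "wy": 0, "wz": 0, "fingers": -1},
  {"x": 0, "y": 0, "z": 0, "wx": 0, "wy": 0, "wz": 0, "fingers": -1},
])

```text
clock: 8.12
tool_pos: [0.4805, -0.0091, 0.0281]
eef_rot: [0.704, 0.71, 0.002, -0.001]
contact_force: [-0.3, 0.1, -0.4]
opening: 0.679
```

Call:
apply_moves([
  {"x": 0, "y": 0, "z": 0, "wx": 0, "wy": 0, "wz": 0, "fingers": 1},
  {"x": 0, "y": 0, "z": 0, "wx": 0, "wy": 0, "wz": 0, "fingers": 1},
  {"x": 0, "y": 0, "z": 0, "wx": 0, "wy": 0, "wz": 0, "fingers": 1},
  {"x": 0, "y": 0, "z": -0.06, "wx": 0, "wy": 0, "wz": 0, "fingers": 1},
  {"x": 0, "y": 0, "z": -0.06, "wx": 0, "wy": 0, "wz": 0, "fingers": 1},
  {"x": -0.07, "y": 0.005, "z": 0, "wx": 0, "wy": 0, "wz": 0.02, "fingers": 1},
  {"x": -0.07, "y": 0.005, "z": 0, "wx": 0, "wy": 0, "wz": 0.02, "fingers": 1},
  {"x": 0, "y": 0, "z": 0, "wx": 0, "wy": 0, "wz": 0, "fingers": 1},
])

```text
clock: 9.12
tool_pos: [0.4872, -0.124, 0.1255]
eef_rot: [0.748, 0.664, 0.001, -0.001]
contact_force: [0.1, 1.3, -0.6]
opening: 0.999
```

```bash
python3 plan.py .055 "0.4963 -0.1361 0.025 82.5"
```

```text
now [ 0.4872 -0.124   0.1255] jaw 83.19 q [ 0.4   0.74 -0.4   2.03  0.59  0.49  1.02] F [ 0.14  1.26 -0.57] op 0.999 t 9.12
   {'x': -0.007, 'y': 0.0065, 'z': 0.0628, 'wx': 0.0001, 'wy': -0.0005, 'wz': 0.0019}
   {'x': -0.0069, 'y': 0.0066, 'z': 0.0628, 'wx': 0.0001, 'wy': -0.0005, 'wz': 0.0019}
 -- 0.4963 -0.1361 0.025 82.5
```

Call:
apply_moves([
  {"x": -0.007, "y": 0.0065, "z": 0.062, "wx": 0, "wy": 0, "wz": 0.002, "fingers": 1},
  {"x": -0.007, "y": 0.0065, "z": 0.062, "wx": 0, "wy": 0, "wz": 0.002, "fingers": 1},
  {"x": 0, "y": 0, "z": 0, "wx": 0, "wy": 0, "wz": 0, "fingers": 1},
  {"x": 0, "y": 0, "z": 0, "wx": 0, "wy": 0, "wz": 0, "fingers": -1},
  {"x": 0, "y": 0, "z": 0, "wx": 0, "wy": 0, "wz": 0, "fingers": -1},
  {"x": 0, "y": 0, "z": 0, "wx": 0, "wy": 0, "wz": 0, "fingers": -1},
  {"x": 0, "y": 0, "z": 0, "wx": 0, "wy": 0, "wz": 0, "fingers": -1},
], force=20)

```text
clock: 10.0
tool_pos: [0.4996, -0.1328, 0.0292]
eef_rot: [0.751, 0.66, 0.005, 0.001]
contact_force: [0.4, 0.5, -4.3]
opening: 0.679
```

Call:
apply_moves([
  {"x": 0, "y": 0, "z": -0.03, "wx": 0, "wy": 0, "wz": 0, "fingers": -1},
  {"x": 0, "y": 0, "z": -0.03, "wx": 0, "wy": 0, "wz": 0, "fingers": -1},
  {"x": 0, "y": 0, "z": 0, "wx": 0, "wy": 0, "wz": 0, "fingers": -1},
  {"x": 0, "y": 0, "z": 0, "wx": 0, "wy": 0, "wz": 0, "fingers": -1},
], force=20)

```text
clock: 10.5
tool_pos: [0.4979, -0.1329, 0.0779]
eef_rot: [0.751, 0.66, 0.005, 0.0]
contact_force: [0.6, -0.6, -4.3]
opening: 0.674
```

```bash
python3 force.py; python3 plan.py .05 "0.48 -0.16 0.17 88" "0.4385 -0.382 0.17 88.2"; python3 - <<'E'
from h import *
p,d=snap('top','lift');cv2.imwrite('pics/lift_c.png',cv2.resize(p[80:260,200:540,::-1],None,fx=2,fy=2))
E
```

```text
F [ 0.36  0.19 -3.81  0.02 -0.    0.  ] sd [0.46 0.23 0.41] tau [ 7.000e-02 -5.099e+01 -3.180e+00 -6.480e+00 -1.000e-02  4.000e-02
 -0.000e+00] t 10.8
now [ 0.498  -0.1327  0.0778] jaw 82.69 q [ 0.38  0.83 -0.33  2.02  0.66  0.39  0.97] F [-0.33  0.09 -3.8 ] op 0.679 t 10.8
   {'x': -0.018, 'y': -0.0086, 'z': -0.0578, 'wx': 0.0011, 'wy': -0.0011, 'wz': -0.0148}
   {'x': -0.0178, 'y': -0.0097, 'z': -0.0577, 'wx': 0.0011, 'wy': -0.0011, 'wz': -0.0148}
 -- 0.48 -0.16 0.17 88
   {'x': -0.0558, 'y': -0.0084, 'z': 0.0, 'wx': 0.0, 'wy': 0.0, 'wz': -0.0002}
   {'x': -0.0558, 'y': -0.0085, 'z': 0.0, 'wx': 0.0, 'wy': 0.0, 'wz': -0.0002}
   {'x': -0.0558, 'y': -0.0085, 'z': 0.0, 'wx': 0.0, 'wy': 0.0, 'wz': -0.0002}
   {'x': -0.0558, 'y': -0.0085, 'z': 0.0, 'wx': 0.0, 'wy': 0.0, 'wz': -0.0002}
   {'x': -0.0558, 'y': -0.0086, 'z': 0.0, 'wx': 0.0, 'wy': 0.0, 'wz': -0.0002}
 -- 0.4385 -0.382 0.17 88.2
```

View pics/lift_c.png

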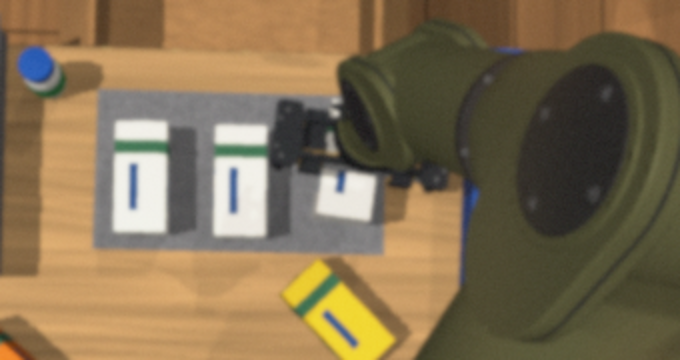

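The two empties at crop (140,177) and (241,181) are set down square, and the full carton (3.8 N) is in the gripper. Next it goes to the bin.

Call:
apply_moves([
  {"x": -0.018, "y": -0.009, "z": -0.058, "wx": 0.001, "wy": -0.001, "wz": -0.015, "fingers": -1},
  {"x": -0.018, "y": -0.009, "z": -0.058, "wx": 0.001, "wy": -0.001, "wz": -0.015, "fingers": -1},
  {"x": -0.056, "y": -0.008, "z": 0, "wx": 0, "wy": 0, "wz": 0, "fingers": -1},
  {"x": -0.056, "y": -0.008, "z": 0, "wx": 0, "wy": 0, "wz": 0, "fingers": -1},
  {"x": -0.056, "y": -0.008, "z": 0, "wx": 0, "wy": 0, "wz": 0, "fingers": -1},
  {"x": -0.056, "y": -0.008, "z": 0, "wx": 0, "wy": 0, "wz": 0, "fingers": -1},
  {"x": -0.056, "y": -0.008, "z": 0, "wx": 0, "wy": 0, "wz": 0, "fingers": -1},
  {"x": 0, "y": 0, "z": 0, "wx": 0, "wy": 0, "wz": 0, "fingers": -1},
])

```text
clock: 11.85
tool_pos: [0.4395, -0.3903, 0.1705]
eef_rot: [0.717, 0.698, -0.001, -0.001]
contact_force: [-0.1, 0.2, -3.3]
opening: 0.678
```

```bash
python3 plan.py .05 "0.44 -0.382 0.14 88.2" "0.44 -0.382 0.04 88.2"
```

```text
now [ 0.4395 -0.3903  0.1705] jaw 88.46 q [ 0.98  0.78 -0.58  1.73  0.57  0.81  1.66] F [-0.09  0.19 -3.29] op 0.678 t 11.85
   {'x': 0.0104, 'y': 0.0004, 'z': 0.0381, 'wx': -0.0009, 'wy': -0.0002, 'wz': 0.0014}
 -- 0.44 -0.382 0.14 88.2
   {'x': -0.0, 'y': -0.0, 'z': 0.0625, 'wx': 0.0, 'wy': -0.0, 'wz': 0.0}
   {'x': -0.0, 'y': -0.0, 'z': 0.0625, 'wx': 0.0, 'wy': -0.0, 'wz': 0.0}
 -- 0.44 -0.382 0.04 88.2
```

Call:
apply_moves([
  {"x": 0.01, "y": 0, "z": 0.02, "wx": -0.001, "wy": 0, "wz": 0.001, "fingers": -1},
  {"x": 0, "y": 0, "z": 0.04, "wx": 0, "wy": 0, "wz": 0, "fingers": -1},
  {"x": 0, "y": 0, "z": 0.04, "wx": 0, "wy": 0, "wz": 0, "fingers": -1},
  {"x": 0, "y": 0, "z": 0.04, "wx": 0, "wy": 0, "wz": 0, "fingers": -1},
  {"x": 0, "y": 0, "z": 0.012, "wx": 0, "wy": 0, "wz": 0, "fingers": -1},
  {"x": 0, "y": 0, "z": 0, "wx": 0, "wy": 0, "wz": 0, "fingers": -1},
])

```text
clock: 12.6
tool_pos: [0.4409, -0.3775, 0.0454]
eef_rot: [0.717, 0.697, 0.002, -0.001]
contact_force: [-0.4, 0.4, -3.3]
opening: 0.677
```

```bash
python3 plan.py .05 "0.44 -0.382 0.033 88.2"
```

```text
now [ 0.4409 -0.3775  0.0454] jaw 88.44 q [ 0.88  0.95 -0.44  1.82  0.72  0.54  1.51] F [-0.4   0.35 -3.32] op 0.677 t 12.6
   {'x': -0.0057, 'y': -0.001, 'z': 0.0155, 'wx': 0.0003, 'wy': -0.0014, 'wz': 0.0014}
 -- 0.44 -0.382 0.033 88.2
```

Call:
apply_moves([
  {"x": -0.006, "y": -0.001, "z": 0.011, "wx": 0, "wy": -0.001, "wz": 0.001, "fingers": -1},
  {"x": 0, "y": 0, "z": 0.004, "wx": 0, "wy": 0, "wz": 0, "fingers": -1},
  {"x": 0, "y": 0, "z": 0.002, "wx": 0, "wy": 0, "wz": 0, "fingers": -1},
  {"x": 0, "y": 0, "z": 0, "wx": 0, "wy": 0, "wz": 0, "fingers": -1},
])

```text
clock: 13.1
tool_pos: [0.4417, -0.3837, 0.0338]
eef_rot: [0.718, 0.696, 0.001, 0.002]
contact_force: [0.1, 0.7, -4.2]
opening: 0.683
```

```bash
python3 force.py; python3 plan.py .05
```

```text
F [ 0.38 -0.03 -4.19  0.03 -0.02 -0.02] sd [0.4  0.57 0.29] tau [ 2.000e-02 -5.709e+01 -5.320e+00 -7.840e+00  2.000e-02  8.000e-02
 -0.000e+00] t 13.4
now [ 0.4417 -0.3836  0.0336] jaw 88.23 q [ 0.88  0.97 -0.42  1.81  0.74  0.52  1.5 ] F [ 0.68  0.85 -4.2 ] op 0.683 t 13.4
```

Call:
apply_moves([
  {"x": 0, "y": 0, "z": 0.002, "wx": 0, "wy": 0, "wz": 0, "fingers": -1},
  {"x": 0, "y": 0, "z": 0.002, "wx": 0, "wy": 0, "wz": 0, "fingers": -1},
  {"x": 0, "y": 0, "z": 0.001, "wx": 0, "wy": 0, "wz": 0, "fingers": -1},
  {"x": 0, "y": 0, "z": 0, "wx": 0, "wy": 0, "wz": 0, "fingers": -1},
])

```text
clock: 13.9
tool_pos: [0.4419, -0.3838, 0.0325]
eef_rot: [0.718, 0.696, 0.001, 0.003]
contact_force: [0.4, -0.7, -4.6]
opening: 0.68
```

```bash
python3 force.py; python3 plan.py .05
```

```text
F [-0.74  0.44  0.45  0.23  0.16  0.02] sd [0.53 0.48 0.4 ] tau [-2.10e-01 -5.50e+01 -5.02e+00 -7.79e+00  1.10e-01 -1.70e-01 -2.00e-02] t 14.2
now [ 0.4419 -0.3839  0.0325] jaw 88.2 q [ 0.87  0.97 -0.42  1.81  0.74  0.52  1.5 ] F [-0.13  0.44  0.46] op 0.677 t 14.2
```

Call:
apply_moves([
  {"x": 0, "y": 0, "z": 0, "wx": 0, "wy": 0, "wz": 0, "fingers": 0.9},
  {"x": 0, "y": 0, "z": 0, "wx": 0, "wy": 0, "wz": 0, "fingers": 0.9},
  {"x": 0, "y": 0, "z": 0, "wx": 0, "wy": 0, "wz": 0, "fingers": 0.9},
  {"x": 0, "y": 0, "z": -0.03, "wx": 0, "wy": 0, "wz": 0, "fingers": 0.9},
  {"x": 0, "y": 0, "z": -0.06, "wx": 0, "wy": 0, "wz": 0, "fingers": 0.9},
  {"x": 0, "y": 0, "z": -0.06, "wx": 0, "wy": 0, "wz": 0, "fingers": 0.9},
  {"x": 0, "y": 0, "z": -0.06, "wx": 0, "wy": 0, "wz": 0, "fingers": 0.9},
])

```text
clock: 15.08
tool_pos: [0.4399, -0.3823, 0.2014]
eef_rot: [0.718, 0.696, 0.0, 0.0]
contact_force: [1.1, -0.9, 0.1]
opening: 0.947
```

Call:
apply_moves([
  {"x": 0.06, "y": -0.02, "z": 0, "wx": 0, "wy": 0, "wz": 0, "fingers": -0.3},
  {"x": 0.06, "y": -0.02, "z": 0, "wx": 0, "wy": 0, "wz": 0, "fingers": -0.3},
  {"x": 0.06, "y": -0.02, "z": 0, "wx": 0, "wy": 0, "wz": 0, "fingers": -0.3},
  {"x": 0.06, "y": -0.02, "z": 0, "wx": 0, "wy": 0, "wz": 0, "fingers": -0.3},
  {"x": 0, "y": 0, "z": 0, "wx": 0, "wy": 0, "wz": 0, "fingers": -0.3},
])

```text
clock: 15.7
tool_pos: [0.3846, -0.185, 0.2054]
eef_rot: [0.718, 0.696, 0.003, 0.007]
contact_force: [0.2, -0.8, -0.1]
opening: 0.406
```

```bash
python3 - <<'E'
from h import *
p,d=snap('top','b1');C=cloud('top',d)
cv2.imwrite('pics/b1c.png',p[...,::-1])
s,e=snap('scene','b1s')
def rect(D,lo,hi,u0,u1,v0,v1,name):
    M=np.zeros(d.shape,bool);M[v0:v1,u0:u1]=True
    M&=(D[...,2]>lo)&(D[...,2]<hi)
    n,L,st,_=cv2.connectedComponentsWithStats(M.astype(np.uint8),connectivity=4)
    for i in range(1,n):
        if st[i,4]<200: continue
        q=D[L==i];r=cv2.minAreaRect((q[:,:2]*1000).astype(np.float32));print(name,st[i].tolist(),np.round(np.median(q[:,2]),4),np.round(r[0],1),np.round(r[1],1),round(r[2],1))
rect(C,.05,.07,245,395,120,210,'carton')
rect(C,.05,.068,440,515,145,235,'inbin')
E
python3 plan.py .05
```

```text
carton [256, 140, 27, 56, 1451] 0.0593 [478.5 107. ] [131.3  60.6] 0.5
carton [307, 142, 26, 56, 1431] 0.0595 [476.4 -10.4] [131.2  59.1] 1.3
now [ 0.3861 -0.1884  0.2053] jaw 87.81 q [ 0.73  0.54 -0.58  2.17  0.57  0.56  1.26] F [ 0.71 -0.65  0.49] op 0.352 t 15.8
```

View pics/b1c.png

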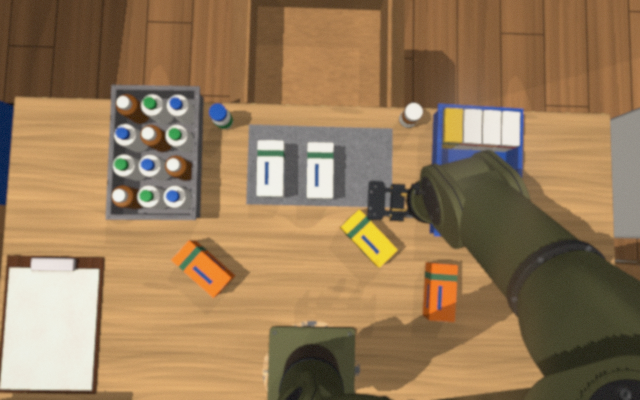

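The top view shows both empties square on the mat at (270,168) and (320,170), and both jars still in place. I go behind the middle one, M.

```bash
python3 plan.py .055 "0.392 -0.0104 0.13 90" "0.392 -0.0104 0.022 90"
```

```text
now [ 0.3861 -0.1884  0.2053] jaw 87.81 q [ 0.73  0.54 -0.58  2.17  0.57  0.56  1.26] F [ 0.71 -0.65  0.49] op 0.352 t 15.8
   {'x': 0.0558, 'y': -0.0007, 'z': 0.0232, 'wx': 0.0013, 'wy': 0.0005, 'wz': -0.003}
   {'x': 0.0558, 'y': -0.0, 'z': 0.0233, 'wx': 0.0013, 'wy': 0.0005, 'wz': -0.003}
   {'x': 0.0557, 'y': 0.0006, 'z': 0.0233, 'wx': 0.0013, 'wy': 0.0005, 'wz': -0.003}
   {'x': 0.0557, 'y': 0.0012, 'z': 0.0234, 'wx': 0.0013, 'wy': 0.0005, 'wz': -0.003}
 -- 0.392 -0.0104 0.13 90
   {'x': -0.0, 'y': 0.0, 'z': 0.0675, 'wx': -0.0, 'wy': -0.0, 'wz': -0.0}
   {'x': -0.0, 'y': 0.0, 'z': 0.0675, 'wx': -0.0, 'wy': -0.0, 'wz': -0.0}
 -- 0.392 -0.0104 0.022 90
```

View pics/b1s.png

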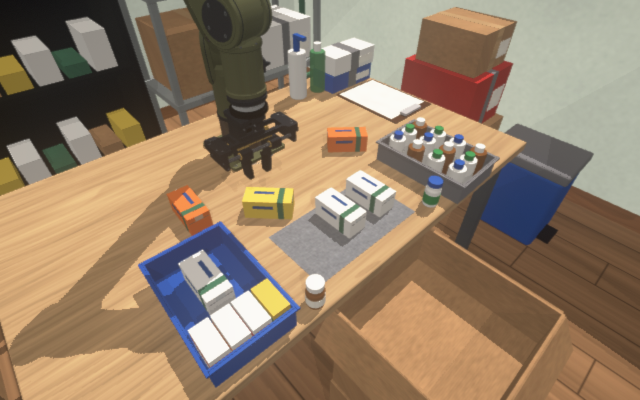

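The scene view shows the full carton lying flat in the clear end of the bin at (207,278). Both jars are standing at (316,291) and (432,192).

Call:
apply_moves([
  {"x": 0.056, "y": -0.001, "z": 0.023, "wx": 0.001, "wy": 0, "wz": -0.003, "fingers": -0.3},
  {"x": 0.056, "y": 0, "z": 0.023, "wx": 0.001, "wy": 0, "wz": -0.003, "fingers": -0.3},
  {"x": 0.056, "y": 0, "z": 0.023, "wx": 0.001, "wy": 0, "wz": -0.003, "fingers": -0.3},
  {"x": 0.056, "y": 0.001, "z": 0.023, "wx": 0.001, "wy": 0, "wz": -0.003, "fingers": -0.3},
  {"x": 0, "y": 0, "z": 0, "wx": 0, "wy": 0, "wz": 0, "fingers": -0.3},
])

```text
clock: 16.42
tool_pos: [0.4019, -0.0119, 0.127]
eef_rot: [0.713, 0.701, 0.002, 0.008]
contact_force: [-0.0, -1.7, -0.3]
opening: 0.347
```

```bash
python3 plan.py .055 "0.392 -0.0104 0.075 90" "0.392 -0.0104 0.022 90"
```

```text
now [ 0.4019 -0.0119  0.127 ] jaw 89.08 q [ 0.06  0.66 -0.24  2.33  0.79  0.22  0.64] F [-0.02 -1.66 -0.27] op 0.347 t 16.43
   {'x': 0.0022, 'y': -0.0132, 'z': 0.0648, 'wx': 0.0043, 'wy': 0.0027, 'wz': -0.0051}
 -- 0.392 -0.0104 0.075 90
   {'x': 0.0, 'y': -0.0, 'z': 0.0663, 'wx': 0.0, 'wy': 0.0, 'wz': 0.0}
 -- 0.392 -0.0104 0.022 90
```

Call:
apply_moves([
  {"x": 0.002, "y": -0.015, "z": 0.02, "wx": 0.004, "wy": 0.002, "wz": -0.004, "fingers": -0.3},
  {"x": 0, "y": -0.005, "z": 0.02, "wx": 0, "wy": 0, "wz": 0, "fingers": -0.3},
  {"x": 0, "y": 0, "z": 0, "wx": 0, "wy": 0, "wz": 0, "fingers": -0.3},
])

```text
clock: 16.8
tool_pos: [0.3899, -0.0154, 0.0938]
eef_rot: [0.711, 0.703, -0.0, 0.004]
contact_force: [0.2, 0.7, -0.7]
opening: 0.349
```

```bash
python3 plan.py .055 "0.392 -0.0104 0.075 90" "0.392 -0.0104 0.022 90"; python3 -c "
from h import *
print(np.round(get_state()['eef_rot'],3))"
```

```text
now [ 0.3899 -0.0154  0.0938] jaw 89.4 q [-0.05  0.73 -0.05  2.38  1.09  0.04  0.38] F [ 0.17  0.67 -0.73] op 0.349 t 16.8
   {'x': 0.0065, 'y': 0.0024, 'z': 0.0234, 'wx': 0.0016, 'wy': 0.0019, 'wz': -0.0033}
 -- 0.392 -0.0104 0.075 90
   {'x': -0.0, 'y': 0.0, 'z': 0.0662, 'wx': -0.0, 'wy': -0.0, 'wz': -0.0}
 -- 0.392 -0.0104 0.022 90
[ 0.711  0.703 -0.     0.004]
```

q6 is at its limit here, so I back off. Instead I will grip the carton near its end, slide it forward on the table, and push it from behind where there is room.

Call:
apply_moves([
  {"x": 0.003, "y": 0.02, "z": -0.03, "wx": 0, "wy": 0.002, "wz": -0.002, "fingers": 0.9},
  {"x": 0.003, "y": 0.045, "z": -0.01, "wx": 0, "wy": 0, "wz": 0, "fingers": 0.9},
  {"x": 0, "y": 0, "z": 0, "wx": 0, "wy": 0, "wz": 0, "fingers": 0.9},
])

```text
clock: 17.18
tool_pos: [0.4395, -0.0151, 0.1176]
eef_rot: [0.712, 0.702, 0.001, 0.001]
contact_force: [-1.2, -0.2, -0.0]
opening: 0.669
```

```bash
python3 plan.py .06 "0.45 -0.0104 0.025 90"
```

```text
now [ 0.4395 -0.0151  0.1176] jaw 89.19 q [ 0.23  0.73 -0.49  2.21  0.9   0.41  0.56] F [-1.21 -0.18 -0.01] op 0.669 t 17.18
   {'x': 0.003, 'y': 0.0063, 'z': 0.0579, 'wx': 0.0004, 'wy': 0.0001, 'wz': -0.0023}
   {'x': 0.003, 'y': 0.0064, 'z': 0.0579, 'wx': 0.0004, 'wy': 0.0001, 'wz': -0.0023}
 -- 0.45 -0.0104 0.025 90
```

Call:
apply_moves([
  {"x": 0.003, "y": 0.012, "z": 0, "wx": 0, "wy": 0, "wz": -0.004, "fingers": 0.9},
  {"x": 0.003, "y": 0, "z": 0, "wx": 0, "wy": 0, "wz": 0, "fingers": 0.9},
  {"x": 0, "y": 0, "z": 0.055, "wx": 0, "wy": 0, "wz": 0, "fingers": 0.9},
  {"x": 0, "y": 0, "z": 0.055, "wx": 0, "wy": 0, "wz": 0, "fingers": 0.9},
  {"x": 0, "y": 0, "z": 0, "wx": 0, "wy": 0, "wz": 0, "fingers": 0.9},
])

```text
clock: 17.8
tool_pos: [0.4494, -0.0126, 0.029]
eef_rot: [0.709, 0.706, 0.0, 0.002]
contact_force: [-0.4, -0.3, -0.5]
opening: 0.952
```

```bash
python3 plan.py .04 "0.56 -0.0104 0.029 90"
```

```text
now [ 0.4494 -0.0126  0.029 ] jaw 89.76 q [-0.01  0.89 -0.11  2.22  1.28  0.09  0.21] F [-0.42 -0.32 -0.46] op 0.952 t 17.8
   {'x': 0.0011, 'y': 0.0461, 'z': 0.0001, 'wx': 0.0003, 'wy': 0.0002, 'wz': -0.0005}
   {'x': 0.0011, 'y': 0.0461, 'z': 0.0001, 'wx': 0.0003, 'wy': 0.0002, 'wz': -0.0005}
   {'x': 0.001, 'y': 0.0461, 'z': 0.0, 'wx': 0.0003, 'wy': 0.0002, 'wz': -0.0005}
 -- 0.56 -0.0104 0.029 90
```

Call:
apply_moves([
  {"x": 0, "y": 0, "z": 0, "wx": 0, "wy": 0, "wz": 0, "fingers": -1},
  {"x": 0, "y": 0, "z": 0, "wx": 0, "wy": 0, "wz": 0, "fingers": -1},
  {"x": 0, "y": 0, "z": 0, "wx": 0, "wy": 0, "wz": 0, "fingers": -1},
  {"x": 0, "y": 0.035, "z": 0, "wx": 0, "wy": 0, "wz": 0, "fingers": -1},
  {"x": 0, "y": 0.035, "z": 0, "wx": 0, "wy": 0, "wz": 0, "fingers": -1},
  {"x": 0, "y": 0.035, "z": 0, "wx": 0, "wy": 0, "wz": 0, "fingers": -1},
  {"x": 0, "y": 0, "z": 0, "wx": 0, "wy": 0, "wz": 0, "fingers": -1},
], force=12)

```text
clock: 18.68
tool_pos: [0.5348, -0.0135, 0.0364]
eef_rot: [0.71, 0.704, 0.003, 0.001]
contact_force: [-0.7, 0.0, -1.1]
opening: 0.683
```

```bash
python3 plan.py .04 "0.55 -0.0104 0.026 90"
```

```text
now [ 0.5348 -0.0135  0.0364] jaw 89.54 q [ 0.24  0.95 -0.51  1.96  0.98  0.49  0.57] F [-0.69  0.   -1.12] op 0.683 t 18.68
   {'x': 0.004, 'y': 0.0189, 'z': 0.0131, 'wx': 0.0018, 'wy': -0.0009, 'wz': -0.0026}
 -- 0.55 -0.0104 0.026 90
```

Call:
apply_moves([
  {"x": 0.003, "y": 0, "z": 0.006, "wx": 0.001, "wy": -0.001, "wz": -0.002, "fingers": -1},
  {"x": 0, "y": 0, "z": 0.004, "wx": 0, "wy": 0, "wz": 0, "fingers": -1},
  {"x": 0, "y": 0, "z": 0.002, "wx": 0, "wy": 0, "wz": 0, "fingers": -1},
  {"x": 0, "y": 0, "z": 0, "wx": 0, "wy": 0, "wz": 0, "fingers": -1},
])

```text
clock: 19.18
tool_pos: [0.533, -0.0107, 0.0298]
eef_rot: [0.706, 0.708, 0.001, 0.002]
contact_force: [0.0, -0.3, 0.2]
opening: 0.681
```

```bash
python3 plan.py .04 "0.54 -0.0104 0.026 90"
```

```text
now [ 0.533  -0.0107  0.0298] jaw 90.13 q [ 0.22  0.96 -0.49  1.97  1.    0.48  0.56] F [ 0.04 -0.28  0.21] op 0.681 t 19.18
   {'x': 0.0004, 'y': 0.0088, 'z': 0.0048, 'wx': 0.0013, 'wy': 0.0008, 'wz': 0.0007}
 -- 0.54 -0.0104 0.026 90
```

Call:
apply_moves([
  {"x": 0, "y": 0, "z": 0, "wx": 0, "wy": 0, "wz": 0, "fingers": 0.9},
  {"x": 0, "y": 0, "z": 0, "wx": 0, "wy": 0, "wz": 0, "fingers": 0.9},
  {"x": 0, "y": 0, "z": -0.05, "wx": 0, "wy": 0, "wz": 0, "fingers": 0.9},
  {"x": 0, "y": 0, "z": -0.05, "wx": 0, "wy": 0, "wz": 0, "fingers": 0.9},
  {"x": 0, "y": -0.045, "z": 0, "wx": 0, "wy": 0, "wz": 0, "fingers": -0.3},
  {"x": 0, "y": -0.045, "z": 0, "wx": 0, "wy": 0, "wz": 0, "fingers": -0.3},
  {"x": 0, "y": 0, "z": 0, "wx": 0, "wy": 0, "wz": 0, "fingers": -0.3},
])

```text
clock: 20.05
tool_pos: [0.4562, -0.0098, 0.1108]
eef_rot: [0.705, 0.709, -0.001, 0.0]
contact_force: [0.6, 0.8, 1.0]
opening: 0.64
```

```bash
python3 plan.py .05 "0.46 -0.0104 0.03 90"; python3 - <<'E'
from h import *
p,d=snap('top','b2');C=cloud('top',d);M=np.zeros(d.shape,bool);M[90:210,295:345]=1;M&=(C[...,2]>.05)&(C[...,2]<.066)
q=C[M];r=cv2.minAreaRect((q[:,:2]*1000).astype(np.float32));print(len(q),r,q.min(0),q.max(0))
E
```

```text
now [ 0.4562 -0.0098  0.1108] jaw 90.27 q [ 0.26  0.76 -0.56  2.16  0.93  0.48  0.54] F [0.62 0.77 0.98] op 0.64 t 20.05
   {'x': -0.0003, 'y': 0.0024, 'z': 0.0505, 'wx': -0.0001, 'wy': 0.0003, 'wz': 0.0008}
   {'x': -0.0003, 'y': 0.0024, 'z': 0.0505, 'wx': -0.0001, 'wy': 0.0003, 'wz': 0.0008}
 -- 0.46 -0.0104 0.03 90
5 ((620.2695922851562, 16.59857749938965), (5.690549373626709, 2.3812906742095947), 1.5002578496932983) [0.61739412 0.01542627 0.056758  ] [0.62308268 0.01786331 0.06126239]
```

Call:
apply_moves([
  {"x": 0, "y": 0.002, "z": 0.05, "wx": 0, "wy": 0, "wz": 0, "fingers": -0.3},
  {"x": 0, "y": 0.002, "z": 0.05, "wx": 0, "wy": 0, "wz": 0, "fingers": -0.3},
  {"x": 0, "y": 0, "z": 0.003, "wx": 0, "wy": 0, "wz": 0, "fingers": -0.3},
  {"x": 0, "y": 0.03, "z": 0.002, "wx": 0, "wy": 0, "wz": 0, "fingers": -0.3},
  {"x": 0, "y": 0.03, "z": 0.002, "wx": 0, "wy": 0, "wz": 0, "fingers": -0.3},
])

```text
clock: 20.72
tool_pos: [0.516, -0.0082, 0.0247]
eef_rot: [0.705, 0.709, 0.002, 0.002]
contact_force: [0.0, -0.1, -0.2]
opening: 0.35
```

```bash
python3 plan.py .045 "0.66 -0.0104 0.03 90"
```

```text
now [ 0.516  -0.0082  0.0247] jaw 90.29 q [ 0.19  0.95 -0.44  2.02  1.05  0.41  0.49] F [ 0.05 -0.09 -0.18] op 0.35 t 20.73
   {'x': -0.0009, 'y': 0.045, 'z': -0.0014, 'wx': 0.0005, 'wy': 0.0, 'wz': 0.0004}
   {'x': -0.0008, 'y': 0.045, 'z': -0.0015, 'wx': 0.0005, 'wy': 0.0, 'wz': 0.0004}
   {'x': -0.0008, 'y': 0.045, 'z': -0.0015, 'wx': 0.0005, 'wy': 0.0, 'wz': 0.0004}
   {'x': -0.0007, 'y': 0.045, 'z': -0.0016, 'wx': 0.0005, 'wy': 0.0, 'wz': 0.0004}
 -- 0.66 -0.0104 0.03 90
```

Call:
apply_moves([
  {"x": 0, "y": 0.045, "z": 0, "wx": 0, "wy": 0, "wz": 0, "fingers": -0.3},
  {"x": 0, "y": 0.045, "z": 0, "wx": 0, "wy": 0, "wz": 0, "fingers": -0.3},
  {"x": 0, "y": 0.045, "z": 0, "wx": 0, "wy": 0, "wz": 0, "fingers": -0.3},
  {"x": 0, "y": 0.045, "z": 0, "wx": 0, "wy": 0, "wz": 0, "fingers": -0.3},
  {"x": 0, "y": 0, "z": 0, "wx": 0, "wy": 0, "wz": 0, "fingers": -0.3},
])

```text
clock: 21.35
tool_pos: [0.6677, -0.0073, 0.034]
eef_rot: [0.707, 0.707, 0.007, -0.001]
contact_force: [-1.1, -0.9, -0.6]
opening: 0.351
```

```bash
python3 plan.py .055 "0.64 -0.0104 0.15 90" "0.45 0.107 0.12 90"; python3 -c "
from h import *
snap('scene','p1')"
```

```text
now [ 0.6677 -0.0073  0.034 ] jaw 89.97 q [ 0.27  1.08 -0.64  1.54  0.81  0.79  0.87] F [-1.06 -0.93 -0.57] op 0.351 t 21.35
   {'x': -0.0007, 'y': -0.0112, 'z': -0.0485, 'wx': 0.0008, 'wy': -0.0013, 'wz': -0.0001}
   {'x': -0.0009, 'y': -0.0113, 'z': -0.0484, 'wx': 0.0008, 'wy': -0.0013, 'wz': -0.0001}
   {'x': -0.0011, 'y': -0.0114, 'z': -0.0484, 'wx': 0.0008, 'wy': -0.0013, 'wz': -0.0001}
 -- 0.64 -0.0104 0.15 90
   {'x': 0.0293, 'y': -0.0475, 'z': 0.0075, 'wx': -0.0, 'wy': -0.0, 'wz': -0.0}
   {'x': 0.0293, 'y': -0.0475, 'z': 0.0075, 'wx': -0.0, 'wy': -0.0, 'wz': -0.0}
   {'x': 0.0293, 'y': -0.0475, 'z': 0.0075, 'wx': -0.0, 'wy': -0.0, 'wz': -0.0}
   {'x': 0.0293, 'y': -0.0475, 'z': 0.0075, 'wx': -0.0, 'wy': -0.0, 'wz': -0.0}
   {'x': 0.0293, 'y': -0.0475, 'z': 0.0075, 'wx': -0.0, 'wy': -0.0, 'wz': -0.0}
 -- 0.45 0.107 0.12 90
```

View pics/p1.png

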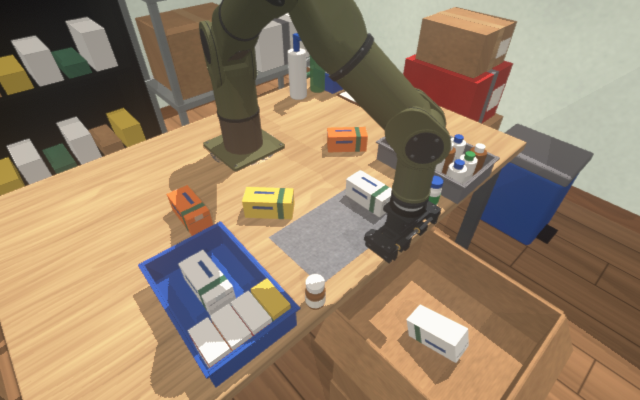

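The first empty is in the waste carton at (437,332). Next is the second empty, the left one, which I slide a little towards the middle, away from the white jar.

Call:
apply_moves([
  {"x": 0, "y": -0.011, "z": -0.05, "wx": 0.001, "wy": -0.001, "wz": 0, "fingers": 0.9},
  {"x": 0, "y": -0.011, "z": -0.05, "wx": 0.001, "wy": -0.001, "wz": 0, "fingers": 0.9},
  {"x": 0.029, "y": -0.05, "z": -0.02, "wx": 0.001, "wy": -0.001, "wz": 0, "fingers": 0.9},
  {"x": 0.029, "y": -0.05, "z": 0, "wx": 0, "wy": 0, "wz": 0, "fingers": 0.9},
  {"x": 0.029, "y": -0.05, "z": 0, "wx": 0, "wy": 0, "wz": 0, "fingers": 0.9},
  {"x": 0.029, "y": -0.05, "z": 0, "wx": 0, "wy": 0, "wz": 0, "fingers": 0.9},
  {"x": 0.029, "y": -0.045, "z": 0.01, "wx": 0, "wy": 0, "wz": 0, "fingers": 0.9},
  {"x": 0, "y": 0, "z": 0, "wx": 0, "wy": 0, "wz": 0, "fingers": 0.9},
])

```text
clock: 22.4
tool_pos: [0.4336, 0.1083, 0.1324]
eef_rot: [0.705, 0.709, -0.005, -0.006]
contact_force: [-0.0, 0.0, 0.5]
opening: 0.951
```

```bash
python3 plan.py .055 "0.45 0.107 0.1 90" "0.45 0.107 0.026 90"
```

```text
now [0.4336 0.1083 0.1324] jaw 90.27 q [ 0.03  0.73 -0.61  2.16  0.84  0.52  0.36] F [-0.02  0.02  0.52] op 0.951 t 22.4
   {'x': -0.0018, 'y': 0.0211, 'z': 0.0401, 'wx': -0.0049, 'wy': -0.0008, 'wz': 0.0015}
 -- 0.45 0.107 0.1 90
   {'x': 0.0, 'y': 0.0, 'z': 0.0463, 'wx': -0.0, 'wy': 0.0, 'wz': 0.0}
   {'x': 0.0, 'y': 0.0, 'z': 0.0463, 'wx': -0.0, 'wy': 0.0, 'wz': 0.0}
 -- 0.45 0.107 0.026 90
```

Call:
apply_moves([
  {"x": -0.002, "y": 0.022, "z": 0.038, "wx": -0.005, "wy": -0.001, "wz": 0.001, "fingers": 0.9},
  {"x": 0, "y": 0, "z": 0.046, "wx": 0, "wy": 0, "wz": 0, "fingers": 0.9},
  {"x": 0, "y": 0, "z": 0.046, "wx": 0, "wy": 0, "wz": 0, "fingers": 0.9},
  {"x": 0, "y": 0, "z": 0, "wx": 0, "wy": 0, "wz": 0, "fingers": 0.9},
])

```text
clock: 22.9
tool_pos: [0.4535, 0.1034, 0.0284]
eef_rot: [0.708, 0.707, 0.001, 0.003]
contact_force: [0.1, 0.2, 1.5]
opening: 0.949
```

```bash
python3 plan.py .03 "0.535 0.06 0.026 90"
```

```text
now [0.4535 0.1034 0.0284] jaw 89.91 q [-0.16  0.9  -0.27  2.18  1.22  0.23  0.02] F [0.08 0.17 1.48] op 0.949 t 22.9
   {'x': -0.0135, 'y': 0.0255, 'z': 0.0009, 'wx': 0.0004, 'wy': 0.0002, 'wz': -0.0001}
   {'x': -0.0135, 'y': 0.0255, 'z': 0.0009, 'wx': 0.0004, 'wy': 0.0002, 'wz': -0.0001}
   {'x': -0.0135, 'y': 0.0255, 'z': 0.0008, 'wx': 0.0004, 'wy': 0.0002, 'wz': -0.0001}
   {'x': -0.0135, 'y': 0.0255, 'z': 0.0008, 'wx': 0.0004, 'wy': 0.0002, 'wz': -0.0001}
 -- 0.535 0.06 0.026 90
```

Call:
apply_moves([
  {"x": 0, "y": 0, "z": 0, "wx": 0, "wy": 0, "wz": 0, "fingers": -1},
  {"x": 0, "y": 0, "z": 0, "wx": 0, "wy": 0, "wz": 0, "fingers": -1},
  {"x": 0, "y": 0, "z": 0, "wx": 0, "wy": 0, "wz": 0, "fingers": -1},
  {"x": -0.013, "y": 0.026, "z": 0.002, "wx": 0, "wy": 0, "wz": 0, "fingers": -1},
  {"x": -0.013, "y": 0.026, "z": 0.002, "wx": 0, "wy": 0, "wz": 0, "fingers": -1},
  {"x": -0.013, "y": 0.026, "z": 0.002, "wx": 0, "wy": 0, "wz": 0, "fingers": -1},
  {"x": -0.013, "y": 0.026, "z": 0.002, "wx": 0, "wy": 0, "wz": 0, "fingers": -1},
  {"x": 0, "y": 0, "z": 0, "wx": 0, "wy": 0, "wz": 0, "fingers": -1},
], force=12)

```text
clock: 23.9
tool_pos: [0.5362, 0.0644, 0.0316]
eef_rot: [0.707, 0.708, 0.005, 0.0]
contact_force: [0.5, -0.3, -0.4]
opening: 0.682
```

```bash
python3 plan.py .03 "0.535 0.06 0.027 90"
```

```text
now [0.5362 0.0644 0.0316] jaw 90.09 q [ 0.09  0.96 -0.5   1.95  0.98  0.49  0.45] F [ 0.46 -0.26 -0.41] op 0.682 t 23.9
   {'x': -0.0055, 'y': -0.0016, 'z': 0.0057, 'wx': 0.0021, 'wy': -0.002, 'wz': 0.0005}
 -- 0.535 0.06 0.027 90
```

Call:
apply_moves([
  {"x": 0, "y": 0, "z": 0.003, "wx": 0.001, "wy": -0.001, "wz": 0, "fingers": -1},
  {"x": 0, "y": 0, "z": 0.002, "wx": 0, "wy": 0, "wz": 0, "fingers": -1},
  {"x": 0, "y": 0, "z": 0, "wx": 0, "wy": 0, "wz": 0, "fingers": 0.9},
  {"x": 0, "y": 0, "z": 0, "wx": 0, "wy": 0, "wz": 0, "fingers": 0.9},
  {"x": 0, "y": 0, "z": -0.05, "wx": 0, "wy": 0, "wz": 0, "fingers": 0.9},
  {"x": 0, "y": 0, "z": -0.05, "wx": 0, "wy": 0, "wz": 0, "fingers": 0.9},
])

```text
clock: 24.65
tool_pos: [0.5312, 0.0657, 0.1097]
eef_rot: [0.704, 0.71, -0.001, -0.001]
contact_force: [1.2, 0.5, -0.5]
opening: 0.95
```

Call:
apply_moves([
  {"x": 0, "y": -0.045, "z": 0, "wx": 0, "wy": 0, "wz": 0, "fingers": -0.3},
  {"x": 0, "y": -0.045, "z": 0, "wx": 0, "wy": 0, "wz": 0, "fingers": -0.3},
  {"x": 0, "y": 0, "z": 0, "wx": 0, "wy": 0, "wz": 0, "fingers": -0.3},
])

```text
clock: 25.02
tool_pos: [0.4582, 0.0666, 0.1121]
eef_rot: [0.704, 0.71, 0.002, -0.001]
contact_force: [0.6, 0.1, 0.1]
opening: 0.636
```

```bash
python3 plan.py .05 "0.462 0.062 0.026 90"
```

```text
now [0.4582 0.0666 0.1121] jaw 90.46 q [ 0.11  0.77 -0.57  2.14  0.91  0.49  0.4 ] F [0.62 0.11 0.1 ] op 0.636 t 25.02
   {'x': -0.0031, 'y': 0.0022, 'z': 0.0538, 'wx': 0.0002, 'wy': -0.0005, 'wz': 0.0013}
   {'x': -0.003, 'y': 0.0023, 'z': 0.0538, 'wx': 0.0002, 'wy': -0.0005, 'wz': 0.0013}
 -- 0.462 0.062 0.026 90
```

Call:
apply_moves([
  {"x": -0.001, "y": 0.002, "z": 0.05, "wx": 0, "wy": 0, "wz": 0.001, "fingers": -0.3},
  {"x": -0.001, "y": 0.002, "z": 0.05, "wx": 0, "wy": 0, "wz": 0.001, "fingers": -0.3},
  {"x": 0, "y": 0, "z": 0.003, "wx": 0, "wy": 0, "wz": 0, "fingers": -0.3},
  {"x": 0, "y": 0.03, "z": 0.002, "wx": 0, "wy": 0, "wz": 0, "fingers": -0.3},
  {"x": 0, "y": 0.03, "z": 0.002, "wx": 0, "wy": 0, "wz": 0, "fingers": -0.3},
])

```text
clock: 25.65
tool_pos: [0.5133, 0.0675, 0.0265]
eef_rot: [0.705, 0.709, 0.003, -0.0]
contact_force: [-0.4, -0.1, 0.3]
opening: 0.346
```

```bash
python3 plan.py .05 "0.66 0.062 0.028 90"
```

```text
now [0.5133 0.0675 0.0265] jaw 90.32 q [ 0.05  0.95 -0.45  2.01  1.03  0.42  0.36] F [-0.42 -0.08  0.33] op 0.346 t 25.65
   {'x': -0.0026, 'y': 0.0611, 'z': -0.0004, 'wx': 0.0004, 'wy': -0.0004, 'wz': 0.0006}
   {'x': -0.0025, 'y': 0.0611, 'z': -0.0005, 'wx': 0.0004, 'wy': -0.0004, 'wz': 0.0006}
   {'x': -0.0024, 'y': 0.0611, 'z': -0.0006, 'wx': 0.0004, 'wy': -0.0004, 'wz': 0.0006}
 -- 0.66 0.062 0.028 90
```

Call:
apply_moves([
  {"x": 0, "y": 0.045, "z": 0, "wx": 0, "wy": 0, "wz": 0, "fingers": -0.3},
  {"x": 0, "y": 0.045, "z": 0, "wx": 0, "wy": 0, "wz": 0, "fingers": -0.3},
  {"x": 0, "y": 0.045, "z": 0, "wx": 0, "wy": 0, "wz": 0, "fingers": -0.3},
  {"x": 0, "y": 0.045, "z": 0, "wx": 0, "wy": 0, "wz": 0, "fingers": -0.3},
  {"x": 0, "y": 0, "z": 0, "wx": 0, "wy": 0, "wz": 0, "fingers": -0.3},
])

```text
clock: 26.28
tool_pos: [0.6641, 0.0686, 0.0351]
eef_rot: [0.707, 0.708, 0.006, -0.004]
contact_force: [-0.5, -0.7, -0.5]
opening: 0.347
```

Call:
apply_moves([
  {"x": 0, "y": -0.01, "z": -0.05, "wx": 0, "wy": 0, "wz": 0, "fingers": -0.3},
  {"x": 0, "y": -0.01, "z": -0.05, "wx": 0, "wy": 0, "wz": 0, "fingers": -0.3},
  {"x": 0, "y": -0.02, "z": -0.06, "wx": 0, "wy": 0, "wz": 0, "fingers": -0.3},
  {"x": 0, "y": -0.05, "z": -0.05, "wx": 0, "wy": 0, "wz": 0, "fingers": -0.3},
  {"x": 0, "y": -0.05, "z": -0.03, "wx": 0, "wy": 0, "wz": 0, "fingers": -0.3},
  {"x": 0, "y": -0.03, "z": 0, "wx": 0, "wy": 0, "wz": 0, "fingers": -0.3},
  {"x": 0, "y": 0, "z": 0, "wx": 0, "wy": 0, "wz": 0, "fingers": -0.3},
])

```text
clock: 27.15
tool_pos: [0.5147, 0.0657, 0.2391]
eef_rot: [0.704, 0.71, 0.004, -0.008]
contact_force: [1.2, -0.0, -0.6]
opening: 0.35
```

```bash
python3 - <<'E'
from h import *
p,d=snap('top','f1');s,e=snap('scene','f1s');C=cloud('top',d)
def rect(lo,hi,u0,u1,v0,v1,name):
    M=np.zeros(d.shape,bool);M[v0:v1,u0:u1]=True
    M&=(C[...,2]>lo)&(C[...,2]<hi)
    n,L,st,_=cv2.connectedComponentsWithStats(M.astype(np.uint8),connectivity=4)
    for i in range(1,n):
        if st[i,4]<150: continue
        q=C[L==i];r=cv2.minAreaRect((q[:,:2]*1000).astype(np.float32));print(name,st[i].tolist(),np.round(np.median(q[:,2]),4),np.round(r[0],1),np.round(r[1],1),round(r[2],1))
rect(.05,.068,445,510,150,235,'inbin')
rect(.04,.12,205,235,100,130,'jarw');rect(.04,.12,395,428,100,130,'jara')
print(get_state()['clock'])
cv2.imwrite('pics/fin.png',np.vstack([p[80:260,:,::-1],s[:,:,::-1]])) 
E
```

```text
jarw [209, 103, 16, 23, 294] 0.0833 [600.3 229.9] [41.3 35.5] 1.4
27.25
```

View pics/fin.png

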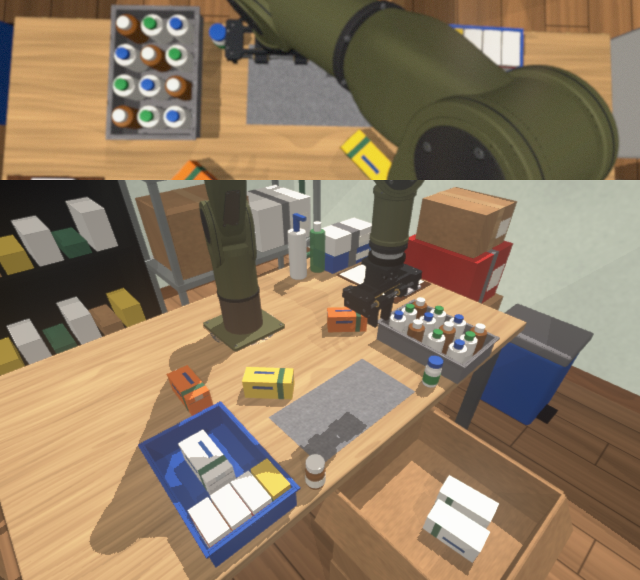

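Both empties lie in the waste carton, the full one is in the bin, and the jars are standing. I make one numeric flatness check, then hand in.

```bash
python3 - <<'E'
from h import *
d=np.load('pics/f1s.npz')['d'];C=cloud('scene',d)
M=(abs(C[...,0]-.44)<.09)&(abs(C[...,1]+.382)<.07)&(C[...,2]>.045)&(C[...,2]<.09)
q=C[M];r=cv2.minAreaRect((q[:,:2]*1000).astype(np.float32));print(len(q),r,np.percentile(q[:,2],[5,50,95]))
A=np.c_[q[:,:2],np.ones(len(q))];print('slope',np.linalg.lstsq(A,q[:,2],rcond=None)[0])
M=(abs(C[...,0]-.617)<.04)&(abs(C[...,1]+.226)<.04)&(C[...,2]>.065);print('amber',len(C[M]),C[M].mean(0))
print(finish_job())
E
```

```text
1645 ((439.3154296875, -383.981689453125), (61.06625747680664, 133.6260223388672), 88.51915740966797) [0.05127637 0.06394734 0.06585158]
slope [-0.02757354  0.04027826  0.09066142]
amber 287 [ 0.62115047 -0.22838861  0.07429541]
the job is handed in; nothing more can be done
None
```

The job is handed in at about 27 s of the 72 s allowed, and my last checks showed every part in place.

**Weighing:** I lifted each carton in turn. The left and middle ones read about 0.7 N (empty). The right one read about 3.8 N, roughly 0.39 kg, so it was the full one.

**Full carton:** It was lowered into the clear end of the blue bin until the load came off the gripper, then released.
- **Position:** Its centre measured (0.439, -0.384), within 2 mm of the bin space I had worked out, and it is aligned with the bin.
- **Flatness:** Its top is at 64 mm, as it should be on the 4 mm floor. A rough plane fit showed a 2–3° slope. The fit also took in some points from the carton's sides, so I read the carton as flat.

**Empty cartons:** Both were pushed from behind over the far edge and were seen lying in the waste carton.
- **Gripped on the mat:** There was no room to start the push behind them, because a wrist joint (q6) reached its limit of 0.04 rad. I backed off and first gripped each one on the mat and drew it about 8 cm forward.
- **Brief lift:** The middle one rose about 7 mm during that draw. It was well before the edge, and I set it down again before pushing it.

**Jars:** Both are standing. The white one measured within about 1 mm of where it started. The amber one measured 4–5 mm off in a different camera view, which fits the view difference, and nothing went near it.

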